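# Empty the capping press's catch tray into colour-matched totes

## Robot

A 7-joint arm with a two-finger parallel gripper is mounted at the origin on the work surface. World frame = base frame: x ahead of the robot, y to its left, z up, the work surface at z = 0. Lengths are in m, angles in rad, forces in N, time in s.
With the tool pointing down it reaches from about 0.425 to 0.925 m from the base axis. Payload 6.8 kg.
Tool frame: the origin (TCP) lies midway between the tips of the shut fingers; the grasp point (between the pads) lies 19 mm behind it (r.grip_depth is the distance from the TCP to the grasp point, in m); z points along the fingers, y is the line along which they close (so a half turn about z gives the same grasp; the last joint's range is limited). The gripper opens to 85 mm and grips with 20 to 120 N. Pads are 22 mm wide; open, the fingers measure 114 mm over their backs; the gripper's body (76 mm by 85 mm) begins 54 mm behind the grasp point. The pads swing forward as they close: fully open they stand 13 mm farther back than shut.
Start: joints at [-1.424, 0.477, 0.022, 1.555, -0.011, 1.109, -0.083], TCP at [0.17, 0.653, 0.231] pointing down, gripper open.
Joint ranges: [-2.96, 2.96], [-0.34, 2.1], [-1.41, 1.46], [0.24, 2.44], [-1.37, 4.51], [0.17, 1.92], [-2.96, 2.96]. Speed limits (rad/s): [2.39, 2.39, 3.14, 3.14, 3.14, 3.14, 3.14].

## Interface

Orientations are given as a rotation vector (axis times angle).
In Python, from bench import telemetry, grab_frame, calibration, order, silhouettes, r gives the robot as it stands.
- The arm moves only by the tool apply_moves, never from a script. Its argument "moves" is a list of rows, each a list of 7 numbers: the turn, a rotation vector about the tool's x, y, z scaled (see below), then the shift along the tool's x, y, z scaled (see below), then the opening, from -1 (shut) to 1 (fully open). A call has exactly 8 rows; each row shifts and turns the commanded pose from where the row before left it, along the tool's axes as they then stand; what a row does not reach is not made up. The controller multiplies each number of a shift by 1000 mm and each number of a turn by 6 degrees. A row lasts 1/12 s, in which the tool goes at most 41.7 mm and 7.16 degrees, less where a joint would pass 70% of its speed; a pose out of reach is approached as far as the arm can. A call with a number of a shift or a turn outside -1 to 1 is refused whole. A call with a gripper value outside its range is refused whole. The fingers move at their own pace and stop on an object; "grip_force" is the grip in N (left out, the last holds). Time passes only in rows, so rows that do not move let the fingers close, or fill a call up. It gives the time, the measured TCP pose, the force, the opening and the grip force at its end, in the units of the state.
- telemetry.get_obs(): the state, without advancing time (a new reading comes with each control period).
- grab_frame(name): name is "scene" or "side" or "wrist"; returns the picture (420x560x3 uint8, blue, green, red); there is no depth.
- calibration(name): a dict with "fx", "fy", "cx", "cy" (pixels), "world_from_camera" (4x4, takes a point from camera to world coordinates); the wrist camera has in their place "mount" (4x4, takes a point from camera to tool coordinates, whose origin is the TCP and whose axes are the flange's). Camera axes: x right, y down, z forward; pixel columns grow to the right and rows downward; lengths in m; the calibration is good to about 2 mm. The wrist camera is an equidistant fisheye: a pixel r from the principal point sees the ray r / f radians off the axis. A picture is of the moment at which its call begins: read the wrist's pose just before it. calibration takes no time and is no camera call.
- order.hand_in(): hands the job in; it is judged then, once.
Trained networks look in the newest picture that a camera, given by its name, has taken for a name from the list of things; names that differ only in an ending like _2 or _b are one class to them, and where a whole thing is asked for, a point or a joint stands for the part that bears it (a point fixed in the world has none). Each returns a list of dicts, best first, with "p" (0 to 1); they miss things now and then, are a little off and sometimes report something else, mostly with a low value. They report only what shows in the picture. A call takes as long as a camera call.
- silhouettes(thing, camera): "mask" (420x560 bool, what is visible of it) and "extent" ([centre column, centre row, width, height] in pixels, round what is visible of it).
The state is a dict: "clock": time; "joints": joint angles; "qvel": joint speeds; "tau": joint torques, N m; "tcp_pos": TCP position; "orientation": TCP orientation; "contact_force": force on the tool from outside, world axes, zero at the start; "moment": the same for the moment, N m; "grip_width": finger opening in m; "gripper_force": force on a finger pad.
Only numpy, scipy, OpenCV 4.12 (cv2) and the standard library are available. Lean on these libraries where they do the work, as an engineer would, in place of code of your own. Each camera call takes 0.05 s, during which the arm holds its last target. There are 200 camera calls.

## Task

Gently draw the press's catch tray out from under the shelf until it meets its stop, then slide the finished tins off its open sides, without lifting them, so that those with red lids land in the red tote and the one with the green lid in the green tote. Then gently push the empty tray fully home again, leaving the jar, plate and scraper where they are.

Things in the scene. Friction and masses are not known exactly. Their poses are not given: they have to be found in the camera images.
- shelf: Fixed steel shelf with an aluminium lever press. Origin: on the table below the middle of the shelf's front edge; x into the shelf, away from the robot, y left, z up. Plate 260 (x) x 360 (y) x 10 mm, front edge at x = 0, underside at z = 150. 22 mm posts at x = 120 and 240, y = +-155. The press stands on the plate from x = 90 back, to z = 630, lever rising to the left.
- tray (a joint): How far the catch tray is drawn out (m): 0 = fully home, grows towards the robot (-x of the shelf). The slide drags with about 3 N. Where the outward stop lies is not given: feel for it. Even there the rearmost tin's centre stays 8 to 25 mm behind the shelf's front edge, under the plate.
- tray_floor (a point): Middle of the upper face of the tray's floor, 85 mm above the table, 65 mm below the shelf's underside; axes as the shelf's; 66 mm behind the shelf's front edge when home. Floor 154 (x, between walls) x 200 (y) x 4 mm; front and rear walls along y, 4 mm thick, 30 mm tall; both sides (y = +-100) are open, without lip.
- tray_handle (a point): Middle of the tray's pull bar: a dark 10 mm round bar along y, 110 mm long, axis 45 mm in front of the tray's front wall (40 mm clear gap, open from above) and 25 mm above the tray's floor; moves with the tray.
- tin_red_1: Round sealed spice tin, 42 mm diameter, 26 mm tall, bright metal body with a red lid as its top 7 mm; about 45 g. Origin: centre of its underside; z up through the lid. It starts standing somewhere on the catch tray, hidden under the shelf.
- tin_red_2: Round sealed spice tin, 42 mm diameter, 26 mm tall, bright metal body with a red lid as its top 7 mm; about 45 g. Origin: centre of its underside; z up through the lid. It starts standing somewhere on the catch tray, hidden under the shelf.
- tin_green: Round sealed spice tin, 42 mm diameter, 26 mm tall, bright metal body with a green lid as its top 7 mm; about 45 g. Origin: centre of its underside; z up through the lid. It starts standing somewhere on the catch tray, hidden under the shelf.
- tote_red: Open red plastic tote, 220 (x) x 150 (y) x 70 mm tall, walls and floor 4 mm, loose on the table, 0.4 kg. Origin: centre of its underside. It stands left or right of the drawn-out tray (varies), its near wall reaching under the tray's open side, rim 11 mm below the tray.
- tote_green: Open green plastic tote, 220 (x) x 150 (y) x 70 mm tall, walls and floor 4 mm, loose on the table, 0.4 kg. Origin: centre of its underside. It stands left or right of the drawn-out tray (varies), its near wall reaching under the tray's open side, rim 11 mm below the tray.
- jar: Bystander: amber glass spice jar with a black screw top, 50 mm diameter, 100 mm tall, standing on the shelf plate right of the press. Origin: centre of its underside.
- plate: Bystander: white enamel plate, 190 mm diameter, 18 mm tall, on the table to the left of the left tote. Origin: centre of its underside.
- scraper: Bystander: blue D-shaped plastic bowl scraper, 110 x 120 mm, 5 mm thick, flat on the table to the right of the right tote. Origin: centre of its round part's underside.

How it is judged:
By the outcome, as a careful person would: the job done as asked, in the order asked, and still so for the second after the job is handed in, with the robot touching nothing.
It also fails if it takes over 61 s, if anything falls off the work surface, if the arm or the gripper's body presses on something with over 40 N, if the wrist force passes 120 N, or if a joint passes its speed limit or range.

## Working session

There is one attempt and no reset: what is moved stays moved. The work goes in short steps, Python scripts to look and compute and a tool call to move; the robot and the scene stay as the last step left them, time stands still between calls to the robot, and variables do not carry over. Pictures are saved under pics/ and viewed, at most 10 in all, crops included, and the job is handed in when it is done.

Besides the shell and the picture viewer there is one more tool, called after ">>>" as name(argument=value, ...), one argument or row to a line, values as JSON. apply_moves: Moves the arm, as the interface text tells. Its arguments: {"type":"object","properties":{"moves":{"type":"array"},"grip_force":{"type":"number"}},"required":["moves"]}

```bash
ls; mkdir -p pics
python3 - <<'E'
from bench import telemetry, grab_frame, calibration, r
import cv2,numpy as np
np.set_printoptions(precision=4,suppress=True)
print(telemetry.get_obs())
for n in("scene","side","wrist"):print(n,calibration(n))
a=grab_frame("scene");b=grab_frame("side")
cv2.imwrite("pics/a.png",a);cv2.imwrite("pics/b.png",b)
E
```

```text
pics
{'clock': 0.0, 'joints': array([-1.4241,  0.4778,  0.0224,  1.5565, -0.0115,  1.1093, -0.0831]), 'qvel': array([ 0.0001,  0.0005, -0.0001,  0.0006, -0.0007,  0.0016,  0.0007]), 'tau': array([ -0.0013, -59.6444,   1.6075, -28.1207,   0.0124,   0.0092,
        -0.    ]), 'tcp_pos': array([0.17  , 0.6526, 0.2303]), 'orientation': array([-0.3992, -3.116 ,  0.0029]), 'contact_force': array([-0.1526, -0.1279,  0.5673]), 'moment': array([-0.0126,  0.0478, -0.0027]), 'gripper_force': 0.0, 'grip_width': 0.08541331369700998}
scene {'fx': 379.9298854245743, 'fy': 379.9298854245743, 'cx': 281.288223408559, 'cy': 208.75079919032316, 'world_from_camera': array([[ 0.872 , -0.4678,  0.1438,  0.5445],
       [-0.4894, -0.8371,  0.2443, -0.1905],
       [ 0.0061, -0.2834, -0.959 ,  0.9634],
       [ 0.    ,  0.    ,  0.    ,  1.    ]])}
side {'fx': 380.7560228628089, 'fy': 380.7560228628089, 'cx': 278.22515281145934, 'cy': 209.9653703685605, 'world_from_camera': array([[-0.7326, -0.3873,  0.5597,  0.1982],
       [-0.6806,  0.4085, -0.6081,  0.5546],
       [ 0.0069, -0.8265, -0.5629,  0.6198],
       [ 0.    ,  0.    ,  0.    ,  1.    ]])}
wrist {'fx': 325.19226210127806, 'fy': 325.19226210127806, 'cx': 283.99683212029566, 'cy': 211.07145192440157, 'mount': array([[-0.0012, -0.958 , -0.2869,  0.073 ],
       [ 1.    , -0.0011, -0.0003, -0.0005],
       [-0.0001, -0.2869,  0.958 , -0.1416],
       [ 0.    ,  0.    ,  0.    ,  1.    ]])}
```

View pics/a.png

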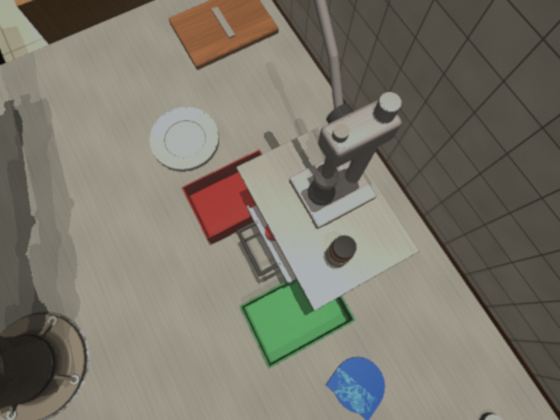

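View pics/b.png

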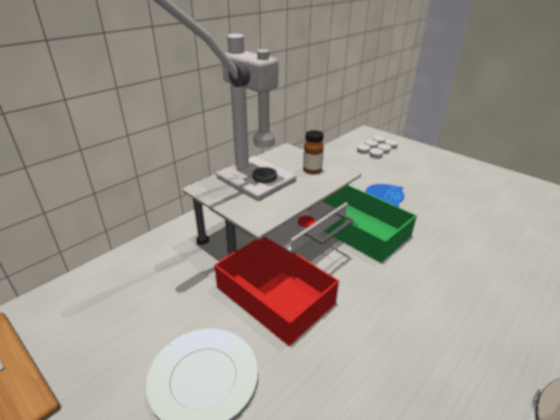

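The scene picture shows the shelf plate (front corners near (238,166) and (316,308)), the red tote on the left and the green on the right. The pull bar is near (248,255), with one red lid peeking out at (268,232).

```bash
cat > h.py <<'E'
import numpy as np, cv2
from bench import telemetry, grab_frame, calibration, silhouettes, r
np.set_printoptions(precision=4,suppress=True)
def ray(n,u,v):
    c=calibration(n); R=c["world_from_camera"] 
    return R[:3,3], R[:3,:3]@np.array([(u-c["cx"])/c["fx"],(v-c["cy"])/c["fy"],1])
def at(n,u,v,z):
    o,d=ray(n,u,v); return o+d*(z-o[2])/d[2]
def proj(n,p):
    c=calibration(n); R=c["world_from_camera"]; q=R[:3,:3].T@(np.asarray(p)-R[:3,3]); return np.array([c["fx"]*q[0]/q[2]+c["cx"],c["fy"]*q[1]/q[2]+c["cy"]])
E
python3 - <<'E'
from h import *
a=cv2.imread("pics/a.png");b=cv2.imread("pics/b.png")
for u,v in((238,166),(316,309),(417,247)):print(at("scene",u,v,.16))
for t in("tray_handle","tote_red","tote_green","tin_red_1","shelf"):
    for n in("scene","side"):
        grab_frame(n)
        for s in silhouettes(t,n)[:2]:print(t,n,s["p"],s["extent"],int(s["mask"].sum()))
c=cv2.resize(a[140:320,170:360],None,fx=4,fy=4,interpolation=cv2.INTER_CUBIC)[:600,:760]
d=cv2.resize(a[160:310,220:340],None,fx=4,fy=4,interpolation=cv2.INTER_CUBIC)
e=cv2.resize(b[170:270,280:360],None,fx=4,fy=4,interpolation=cv2.INTER_CUBIC)
o=np.zeros((600,800,3),np.uint8);o[:,:480]=d;o[:400,480:]=e
cv2.imwrite("pics/c.png",o)
E
```

```text
[0.6286 0.1509 0.16  ]
[ 0.6223 -0.2071  0.16  ]
[ 0.8773 -0.2026  0.16  ]
tray_handle scene 0.73 [267.5, 246.0, 64.0, 76.8] 1362
tray_handle side 0.66 [311.8, 226.4, 86.0, 52.9] 1794
tote_red scene 0.57 [222.0, 194.8, 75.0, 92.6] 3653
tote_red side 0.97 [276.2, 289.9, 123.3, 110.4] 8077
tote_green scene 0.96 [297.5, 321.2, 115.3, 85.3] 5177
tote_green side 0.93 [370.2, 223.3, 96.3, 75.4] 4177
tin_red_1 scene 0.41 [337.9, 249.7, 32.7, 37.8] 759
tin_red_1 scene 0.4 [268.1, 234.6, 13.5, 16.9] 85
tin_red_1 side 0.72 [307.4, 225.1, 18.5, 17.1] 221
tin_red_1 side 0.42 [305.6, 210.5, 8.1, 3.6] 25
shelf scene 0.56 [327.6, 155.1, 177.1, 310.0] 21389
shelf scene 0.48 [220.8, 195.8, 78.7, 91.4] 3771
shelf side 0.72 [257.4, 127.4, 202.6, 254.8] 14148
```

View pics/c.png

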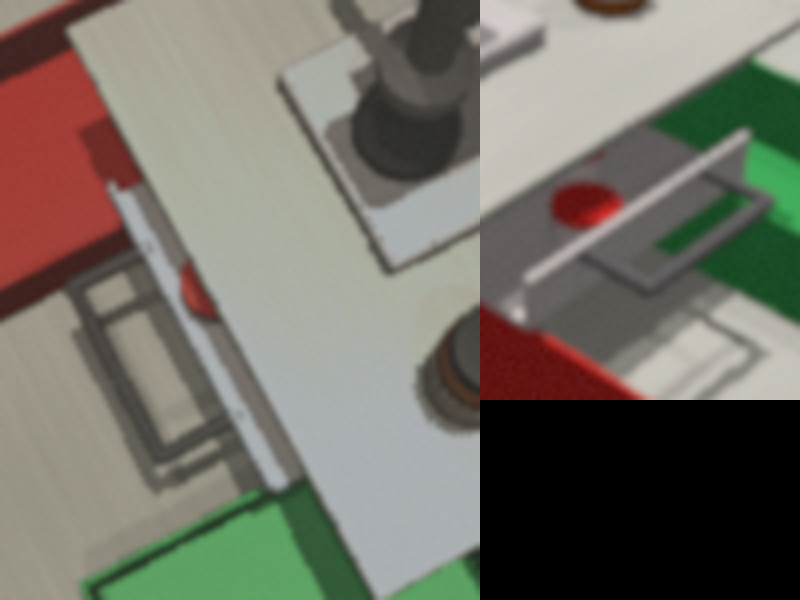

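The crop shows the bar's ends at about (238,232) and (259,274) in the scene picture, and the plate's front corners at (236.8,167) and (314.2,309.5).

```bash
cat >> h.py <<'E'
from scipy.spatial.transform import Rotation as Ro
FL=at("scene",236.75,167,.16);FR=at("scene",314.2,309.5,.16)
O=(FL+FR)/2;O[2]=0
y_=(FL-FR)[:2];yaw=np.arctan2(-y_[0],y_[1])   # shelf yaw
S=Ro.from_euler('z',yaw).as_matrix()
def sh(p): return S.T@(np.asarray(p)-O)
def wo(p): return S@np.asarray(p)+O
E
python3 - <<'E'
from h import *
print(O,np.degrees(yaw),np.linalg.norm(FL-FR))
print("BR",sh(at("scene",417,247,.16)))
for p in((238,232.5),(258.75,274.3)):q=at("scene",*p,.11);print("bar",q,sh(q))
s=telemetry.get_obs();R=Ro.from_rotvec(s["orientation"]).as_matrix();print(R)
print("side check",proj("side",FL),proj("side",FR))
for hx in(-.038,-.06):
  print(wo([hx,0,.2]),R.T@(wo([hx,0,.2])-s["tcp_pos"]))
# desired: tool x=-shelf x, tool y=shelf y, z down
D=S@np.diag([-1,1,-1.]);print("turn",np.degrees(Ro.from_matrix(R.T@D).as_rotvec()))
E
```

```text
[ 0.6218 -0.028   0.    ] -1.0279559259410205 0.35625167259660706
BR [ 0.2586 -0.1699  0.16  ]
bar [0.5578 0.0258 0.11  ] [-0.0649  0.0526  0.11  ]
bar [ 0.5541 -0.0814  0.11  ] [-0.0667 -0.0546  0.11  ]
[[-0.9677  0.2521  0.    ]
 [ 0.2521  0.9677  0.0001]
 [ 0.      0.0001 -1.    ]]
side check [257.513  235.2812] [360.4719 172.7183]
[ 0.5838 -0.0274  0.2   ] [-0.5718 -0.5544  0.0313]
[ 0.5618 -0.027   0.2   ] [-0.5504 -0.5595  0.0313]
turn [  0.0073  -0.0003 -13.5716]
```

>>> apply_moves(
  moves=[
    [0,0,-0.754,0,0,0,-1],
    [0,0,-0.754,0,0,0,-1],
    [0,0,-0.754,0,0,0,-1],
    [0,0,0,-0.02,-0.032,0,-1],
    [0,0,0,-0.021,-0.034,0,-1],
    [0,0,0,-0.021,-0.034,0,-1],
    [0,0,0,-0.021,-0.034,0,-1],
    [0,0,0,-0.021,-0.034,0,-1],
  ],
)

```text
clock: 1.77
tcp_pos: [0.2719, 0.4817, 0.2314]
orientation: [0.028, 3.141, 0.001]
contact_force: [1.3, 0.7, -0.3]
grip_width: 0.0002
gripper_force: 0.0
```

>>> apply_moves(
  moves=[
    [0,0,0,-0.021,-0.034,0,-1],
    [0,0,0,-0.021,-0.034,0,-1],
    [0,0,0,-0.021,-0.034,0,-1],
    [0,0,0,-0.021,-0.034,0,-1],
    [0,0,0,-0.021,-0.034,0,-1],
    [0,0,0,-0.021,-0.034,0,-1],
    [0,0,0,-0.021,-0.034,0,-1],
    [0,0,0,-0.021,-0.034,0,-1],
  ],
)

```text
clock: 2.43
tcp_pos: [0.4349, 0.2067, 0.2317]
orientation: [0.028, 3.141, 0.001]
contact_force: [1.1, 0.4, 0.0]
grip_width: -0.0001
gripper_force: 0.0
```

```bash
cat >> h.py <<'E'
def st():
    s=telemetry.get_obs();R=Ro.from_rotvec(s["orientation"]).as_matrix()
    print("t %.2f"%s["clock"],"sh",sh(s["tcp_pos"]),"q",s["joints"],"F",S.T@s["contact_force"],"zyaw",np.degrees(Ro.from_matrix((S@np.diag([-1,1,-1.])).T@R).as_rotvec()),"w",round(s["grip_width"],4))
E
python3 -c "
from h import *;st()"
```

```text
t 2.43 sh [-0.191   0.2313  0.2317] q [-0.7567  0.1529  0.2049  2.0162 -0.0378  0.9749  1.02  ] F [1.0812 0.3794 0.0209] zyaw [-0.0446 -0.0394 -0.0069] w -0.0001
```

>>> apply_moves(
  moves=[
    [0,0,0,-0.021,-0.034,0,-1],
    [0,0,0,-0.021,-0.034,0,-1],
    [0,0,0,-0.021,-0.034,0,-1],
    [0,0,0,-0.021,-0.034,0,-1],
    [0,0,0,-0.021,-0.034,0,-1],
    [0,0,0,-0.021,-0.034,0,-1],
    [0,0,0,-0.025,-0.028,0,-1],
    [0,0,0,0,0,0.03,-1],
  ],
)

```text
clock: 3.1
tcp_pos: [0.5884, -0.0346, 0.2068]
orientation: [0.042, 3.127, -0.005]
contact_force: [2.4, -0.8, -0.1]
grip_width: -0.0
gripper_force: 0.0
```

```bash
python3 -c "
from h import *;st()
cv2.imwrite('pics/d.png',grab_frame('wrist'))"
```

```text
t 3.10 sh [-0.0333 -0.0072  0.2068] q [-0.3392  0.3669  0.3706  1.8233 -0.1544  0.9657  1.6392] F [ 2.4281 -0.7875 -0.0699] zyaw [ 0.1837 -0.8142  0.5109] w -0.0
```

View pics/d.png

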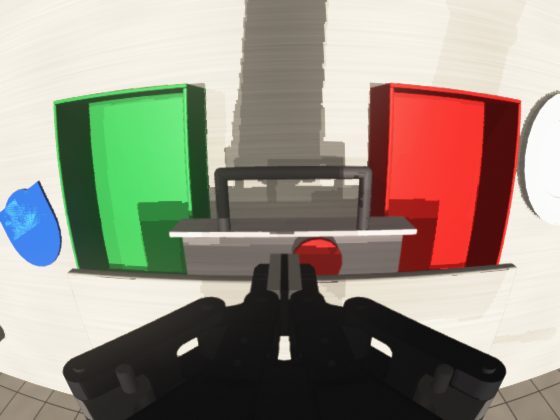

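The wrist picture, with up toward the robot, shows the bar at row 174, the front wall's top edge at row 233 and a red lid at (318,255).

```bash
cat >> h.py <<'E'
def wat(u,v,z,s=None):
    s=s or telemetry.get_obs();c=calibration("wrist");R=Ro.from_rotvec(s["orientation"]).as_matrix()
    dx,dy=u-c["cx"],v-c["cy"];rr=np.hypot(dx,dy);th=rr/c["fx"];d=np.array([dx/rr*np.sin(th),dy/rr*np.sin(th),np.cos(th)])
    M=c["mount"];d=R@M[:3,:3]@d;o=R@M[:3,3]+s["tcp_pos"];return sh(o+d*(z-o[2])/d[2])
E
python3 -c "
from h import *;st()
s=dict(tcp_pos=np.array([.5884,-.0346,.2068]),orientation=np.array([.042,3.127,-.005]))
for u,v,z in((222,174,.11),(290,174,.11),(366,174,.11),(290,233,.115),(172,233,.115),(415,233,.115),(318,255,.111),(290,272,.16),(75,270,.16),(515,265,.16)):print(u,v,wat(u,v,z,s))"
```

```text
t 3.15 sh [-0.0401 -0.0034  0.1977] q [-0.3412  0.3733  0.3649  1.8367 -0.1565  0.9605  1.6376] F [-2.5725  0.2007 -5.1198] zyaw [0.1425 0.0291 0.35  ] w 0.0001
222 174 [-0.0632 -0.0543  0.11  ]
290 174 [-0.0624 -0.0033  0.11  ]
366 174 [-0.0624  0.0543  0.11  ]
290 233 [-0.0175 -0.0036  0.115 ]
172 233 [-0.0176 -0.0978  0.115 ]
415 233 [-0.0155  0.098   0.115 ]
318 255 [0.0034 0.0189 0.111 ]
290 272 [-0.0078 -0.0042  0.16  ]
75 270 [-0.0034 -0.1684  0.16  ]
515 265 [-0.0031  0.174   0.16  ]
```

>>> apply_moves(
  moves=[
    [0,0,0,0,0,0.02,-1],
    [0,0,0,0,0,0.025,-1],
    [0,0,0,0,0,0.025,-1],
    [0,0,0,0,0,0.015,-1],
    [0,0,0,0,0,0.01,-1],
    [0,0,0,0,0,0.005,-1],
    [0,0,0,0,0,0,-1],
    [0,0,0,0,0,0,-1],
  ],
)

```text
clock: 3.82
tcp_pos: [0.5816, -0.0262, 0.1021]
orientation: [0.028, 3.14, 0.0]
contact_force: [0.2, 0.7, 0.3]
grip_width: -0.0
gripper_force: 0.0
```

```bash
python3 -c "
from h import *;st()"
```

```text
t 3.82 sh [-0.0402  0.0012  0.1021] q [-0.3075  0.4953  0.3203  1.91   -0.2172  0.7686  1.6865] F [0.2017 0.6807 0.3155] zyaw [-0.0093 -0.058  -0.0042] w -0.0
```

>>> apply_moves(
  moves=[
    [0,0,0,0.002,0,0.003,-1],
    [0,0,0,0.003,0,0,-1],
    [0,0,0,0.003,0,0,-1],
    [0,0,0,0.003,0,0,-1],
    [0,0,0,0.004,0,0,-1],
    [0,0,0,0.005,0,0,-1],
    [0,0,0,0.006,0,0,-1],
    [0,0,0,0.006,0,0,-1],
  ],
)

```text
clock: 4.48
tcp_pos: [0.549, -0.0257, 0.0987]
orientation: [0.028, 3.14, 0.0]
contact_force: [2.4, -0.5, 2.3]
grip_width: -0.0
gripper_force: 1.5
```

>>> apply_moves(
  moves=[
    [0,0,0,0.006,0,0,-1],
    [0,0,0,0.006,0,0,-1],
    [0,0,0,0.006,0,0,-1],
    [0,0,0,0.006,0,0,-1],
    [0,0,0,0.006,0,0,-1],
    [0,0,0,0.006,0,0,-1],
    [0,0,0,0.005,0,0,-1],
    [0,0,0,0.004,0,0,-1],
  ],
)

```text
clock: 5.15
tcp_pos: [0.5032, -0.0249, 0.0982]
orientation: [-0.028, -3.141, -0.0]
contact_force: [2.5, -0.8, 1.7]
grip_width: -0.0001
gripper_force: 1.4
```

```bash
python3 -c "
from h import *;st()
grab_frame('wrist')
for t in ('tin_red_1','tin_green'):
  for s in silhouettes(t,'wrist')[:4]:print(t,s['p'],s['extent'],int(s['mask'].sum()))"
```

```text
t 5.15 sh [-0.1186  0.001   0.0982] q [-0.3411  0.3927  0.3264  2.0932 -0.1954  0.6844  1.6671] F [ 2.4643 -0.7562  1.7229] zyaw [0.     0.0309 0.0028] w -0.0001
tin_red_1 0.68 [284.8, 353.3, 10.3, 15.2] 127
tin_green 0.56 [282.6, 297.0, 362.7, 117.8] 11641
```

>>> apply_moves(
  moves=[
    [0,0,0,0.004,0,0,-1],
    [0,0,0,0.004,0,0,-1],
    [0,0,0,0.004,0,0,-1],
    [0,0,0,0.004,0,0,-1],
    [0,0,0,0.004,0,0,-1],
    [0,0,0,0.004,0,0,-1],
    [0,0,0,0.003,0,0,-1],
    [0,0,0,0.002,0,0,-1],
  ],
)

```text
clock: 5.97
tcp_pos: [0.4811, -0.0243, 0.0998]
orientation: [0.028, 3.128, -0.001]
contact_force: [20.4, -1.5, -15.1]
grip_width: -0.0002
gripper_force: 10.6
```

>>> apply_moves(
  moves=[
    [0,0,0,-0.003,0,0,-1],
    [0,0,0,-0.003,0,0,-1],
    [0,0,0,-0.002,0,0,-1],
    [0,0,0,0,0,0,-1],
    [0,0,0,0,0,0,-1],
    [0,0,0,0,0,0,-1],
    [0,0,0,0,0,0,-1],
    [0,0,0,0,0,0,-1],
  ],
)

```text
clock: 6.63
tcp_pos: [0.4826, -0.0245, 0.0982]
orientation: [-0.028, -3.141, -0.0]
contact_force: [-0.2, 0.4, -0.6]
grip_width: 0.0001
gripper_force: 0.0
```

```bash
python3 -c "
from h import *;st()"
```

```text
t 6.63 sh [-0.1392  0.001   0.0982] q [-0.3515  0.3639  0.3292  2.1392 -0.1875  0.6657  1.6585] F [-0.1729  0.4036 -0.6312] zyaw [-0.0011  0.0353  0.0022] w 0.0001
```

>>> apply_moves(
  moves=[
    [0,0,0,0,0,-0.01,-1],
    [0,0,0,0,0,-0.025,-1],
    [0,0,0,0,0,-0.03,-1],
    [0,0,0,0,0,-0.03,-1],
    [0,0,0,0,0,-0.02,-1],
    [0,0,0,0,0,-0.01,-1],
    [0,0,0,0,0,0,-1],
    [0,0,0,0,0,0,-1],
  ],
)

```text
clock: 7.3
tcp_pos: [0.4828, -0.0244, 0.2231]
orientation: [0.028, 3.141, 0.001]
contact_force: [-0.3, -1.1, -1.3]
grip_width: -0.0003
gripper_force: 0.0
```

Run:
```python
from h import *
st()
im={n:grab_frame(n) for n in("scene","side","wrist")}
for n in im:
  cv2.imwrite(f"pics/e_{n}.png",im[n])
  for t in("tin_red_1","tin_green"):
    for s in silhouettes(t,n)[:4]:print(n,t,s["p"],s["extent"],int(s["mask"].sum()))
a=cv2.resize(im["scene"][160:310,210:330],None,fx=4,fy=4,interpolation=2)[:600,:480]
o=np.zeros((600,800,3),np.uint8);o[:,:480]=a
o[:300,480:]=cv2.resize(im["side"][180:280,260:366],(320,300),interpolation=2)
o[300:540,480:]=cv2.resize(im["wrist"],(320,240))
cv2.imwrite("pics/e.png",o)
```

```text
t 7.30 sh [-0.139   0.0012  0.2231] q [-0.4178  0.1692  0.3832  2.0309 -0.0776  0.9547  1.5584] F [-0.2334 -1.1423 -1.3449] zyaw [-0.0186 -0.0107 -0.0118] w -0.0003
scene tin_red_1 0.57 [267.6, 257.4, 18.6, 18.9] 277
scene tin_green 0.73 [255.2, 254.6, 84.9, 97.1] 3841
side tin_red_1 0.8 [338.4, 239.8, 19.2, 14.5] 275
side tin_red_1 0.51 [333.1, 223.8, 15.9, 19.9] 288
side tin_green 0.72 [301.2, 226.6, 19.7, 17.3] 342
wrist tin_red_1 0.74 [306.2, 266.1, 44.7, 43.3] 807
wrist tin_red_1 0.7 [242.8, 294.8, 15.7, 15.0] 116
```

View pics/e.png

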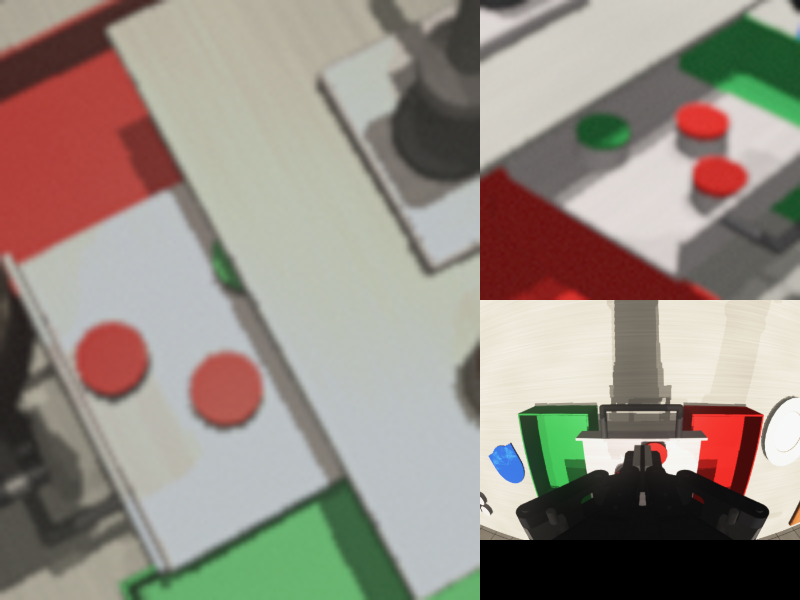

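The picture shows both red lids in scene coordinates at (238,249.5) and (266.5,257.3). The green lid is at about (301,223) in the side view, under the plate's edge.

Run:
```python
from h import *
im=cv2.imread("pics/e_side.png");sc=cv2.imread("pics/e_scene.png")
print("A",sh(at("scene",238,249.5,.111)),"B",sh(at("scene",266.5,257.25,.111)))
# side lids: top centre
for n,u,v in(("A",480+238,177),("B",480+222,121),("G",480+124,130)):
  print(n)
for nm,(cx,cy) in dict(A=(719,175),B=(702,119),G=(604,127)).items():
  u=(cx-480)/320*106+260;v=cy/3+180;print(nm,(u,v),sh(at("side",u,v,.111)))
# tray corners in scene (wall top .115): left end crop(8,258), right end (166,575)
for c in((8,258),(166,575)):print("wall",sh(at("scene",210+c[0]/4,160+c[1]/4,.115)))
for c in((178,188),(345,483)):print("floor-edge@shelf",sh(at("scene",210+c[0]/4,160+c[1]/4,.085)))
print("edge check side", sh(at("side",260+0,180+167/3*0+147/3,.15)))
```

```text
A [-0.0825  0.0171  0.111 ] B [-0.0338 -0.0291  0.111 ]
A
B
G
A (339.16875, 238.33333333333334) [-0.0864  0.0207  0.111 ]
B (333.5375, 219.66666666666666) [-0.0361 -0.026   0.111 ]
G (301.075, 222.33333333333334) [0.0102 0.034  0.111 ]
wall [-0.1092  0.0964  0.115 ]
wall [-0.1096 -0.1041  0.115 ]
floor-edge@shelf [-0.0015  0.0966  0.085 ]
floor-edge@shelf [ 0.0023 -0.1049  0.085 ]
edge check side [0.0209 0.1517 0.15  ]
```

>>> apply_moves(
  moves=[
    [0,0,0,-0.028,-0.017,0,-1],
    [0,0,0,-0.028,-0.017,0,-1],
    [0,0,0,0,0,0.03,-1],
    [0,0,0,0,0,0.035,-1],
    [0,0,0,0,0,0.03,-1],
    [0,0,0,0,0,0.02,-1],
    [0,0,0,0,0,0.01,-1],
    [0,0,0,0,0,0,-1],
  ],
)

```text
clock: 8.42
tcp_pos: [0.5369, -0.0594, 0.0962]
orientation: [-0.028, -3.137, 0.001]
contact_force: [-0.4, 0.8, 0.6]
grip_width: 0.0
gripper_force: 0.0
```

```bash
python3 -c "
from h import *;st()"
```

```text
t 8.42 sh [-0.0843 -0.0329  0.0962] q [-0.2832  0.4518  0.3509  2.0099 -0.2284  0.7216  1.7614] F [-0.3945  0.7983  0.5643] zyaw [ 0.0239  0.2474 -0.0074] w 0.0
```

>>> apply_moves(
  moves=[
    [0,0,0,0,0.005,0,-1],
    [0,0,0,0,0.006,0,-1],
    [0,0,0,0,0.007,0,-1],
    [0,0,0,0,0.008,0,-1],
    [0,0,0,0,0.008,0,-1],
    [0,0,0,0,0.008,0,-1],
    [0,0,0,0,0.008,0,-1],
    [0,0,0,0,0.008,0,-1],
  ],
)

```text
clock: 9.08
tcp_pos: [0.5395, -0.0004, 0.0984]
orientation: [0.027, 3.141, 0.0]
contact_force: [0.7, 0.1, -0.6]
grip_width: 0.0001
gripper_force: 0.2
```

>>> apply_moves(
  moves=[
    [0,0,0,0,0.008,0,-1],
    [0,0,0,0,0.008,0,-1],
    [0,0,0,0,0.008,0,-1],
    [0,0,0,0,0.008,0,-1],
    [0,0,0,0,0.009,0,-1],
    [0,0,0,0,0.01,0,-1],
    [0,0,0,0,0.01,0,-1],
    [0,0,0,0,0.01,0,-1],
  ],
)

```text
clock: 9.75
tcp_pos: [0.5407, 0.0708, 0.0982]
orientation: [-0.028, -3.141, -0.0]
contact_force: [-0.5, -0.2, -0.0]
grip_width: -0.0001
gripper_force: 0.0
```

Run:
```python
from h import *
st()
for n in("scene","side"):
  im=grab_frame(n);cv2.imwrite(f"pics/f_{n}.png",im)
  for t in("tin_red_1","tin_green"):
    for s in silhouettes(t,n)[:4]:print(n,t,s["p"],s["extent"],int(s["mask"].sum()),sh(at(n,*s["extent"][:2],.105)))
```

```text
t 9.75 sh [-0.0828  0.0973  0.0982] q [-0.5117  0.4521  0.3384  1.9993 -0.2209  0.7249  1.5146] F [-0.4974 -0.2005 -0.0326] zyaw [-0.0119  0.006  -0.0178] w -0.0001
scene tin_red_1 0.75 [267.5, 258.1, 16.0, 21.4] 260 [-0.0324 -0.0309  0.105 ]
scene tin_green 0.54 [267.1, 227.1, 4.7, 16.4] 56 [0.0003 0.0335 0.105 ]
side tin_red_1 0.62 [383.4, 196.8, 40.2, 19.4] 590 [-0.0615 -0.2019  0.105 ]
side tin_red_1 0.6 [340.1, 226.1, 6.1, 10.4] 61 [-0.0572 -0.0234  0.105 ]
side tin_green 0.55 [297.2, 223.3, 10.9, 9.0] 125 [0.0193 0.0367 0.105 ]
```

>>> apply_moves(
  moves=[
    [0,0,0,0,0,-0.02,-1],
    [0,0,0,0,-0.005,-0.03,-1],
    [0,0,0,-0.009,-0.034,0,-1],
    [0,0,0,-0.009,-0.035,0,-1],
    [0,0,0,-0.009,-0.035,0,-1],
    [0,0,0,-0.009,-0.035,0,-1],
    [0,0,0,-0.008,-0.033,0,-1],
    [0,0,0,0,0,0,-1],
  ],
)

```text
clock: 10.72
tcp_pos: [0.5815, -0.1183, 0.1491]
orientation: [0.046, 3.139, -0.008]
contact_force: [0.3, -0.4, 0.5]
grip_width: -0.0002
gripper_force: 0.0
```

Run:
```python
from h import *
st()
n="side"
im=grab_frame(n);cv2.imwrite(f"pics/g_{n}.png",im)
for t in("tin_red_1","tin_green"):
    for s in silhouettes(t,n)[:4]:print(n,t,s["p"],s["extent"],int(s["mask"].sum()),sh(at(n,*s["extent"][:2],.105)))
o=np.zeros((600,800,3),np.uint8)
o[:]=cv2.resize(im[170:350,180:420],(800,600),interpolation=2)
cv2.imwrite("pics/g.png",o)
```

```text
t 10.72 sh [-0.0386 -0.091   0.1491] q [-0.2164  0.4555  0.4059  1.8571 -0.2225  0.8713  1.8378] F [ 0.3497 -0.4424  0.4792] zyaw [ 0.298  -0.1138  0.6423] w -0.0002
side tin_red_1 0.67 [330.4, 236.2, 121.5, 70.8] 4012 [-0.0641  0.0215  0.105 ]
side tin_red_1 0.6 [333.4, 222.2, 18.8, 20.3] 297 [-0.0372 -0.0248  0.105 ]
side tin_red_1 0.58 [297.8, 300.8, 20.1, 21.1] 387 [-0.1362  0.2105  0.105 ]
```

View pics/g.png

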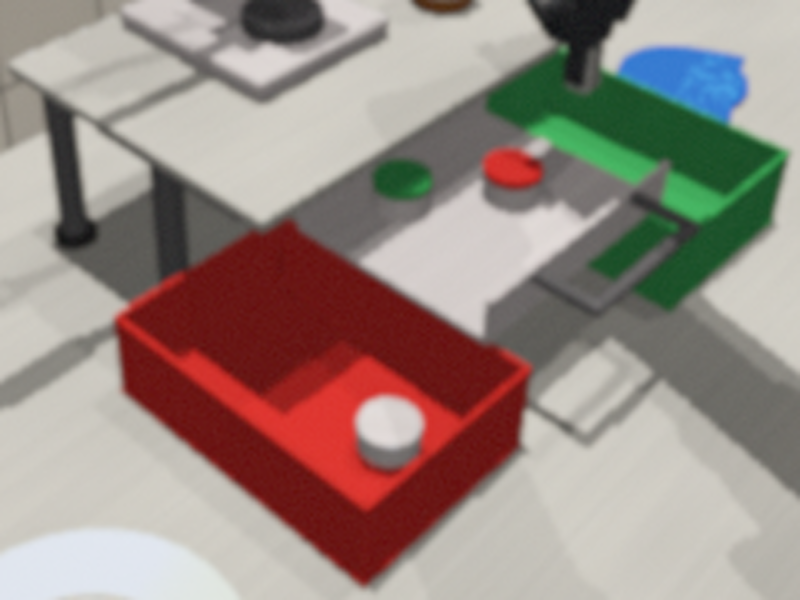

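The side picture shows the first red tin upside down in the red tote, at crop (390,430). The second red and the green are still on the tray, and nothing else has moved.

>>> apply_moves(
  moves=[
    [0,0,0,0,0,0.015,-1],
    [0,0,0,0,0,0.02,-1],
    [0,0,0,0,0,0.012,-1],
    [0,0,0,0,0.005,0.004,-1],
    [0,0,0,0,0.006,0,-1],
    [0,0,0,0,0.007,0,-1],
    [0,0,0,0,0.007,0,-1],
    [0,0,0,0,0.007,0,-1],
  ],
)

```text
clock: 11.53
tcp_pos: [0.5828, -0.0751, 0.0982]
orientation: [0.027, 3.14, 0.0]
contact_force: [0.4, 1.0, -0.6]
grip_width: -0.0
gripper_force: 0.1
```

>>> apply_moves(
  moves=[
    [0,0,0,0,0.008,0,-1],
    [0,0,0,0,0.008,0,-1],
    [0,0,0,0,0.008,0,-1],
    [0,0,0,0,0.008,0,-1],
    [0,0,0,0,0.008,0,-1],
    [0,0,0,0,0.008,0,-1],
    [0,0,0,0,0.008,0,-1],
    [0,0,0,0,0.008,0,-1],
  ],
)

```text
clock: 12.2
tcp_pos: [0.5833, -0.0115, 0.0973]
orientation: [-0.028, -3.141, 0.0]
contact_force: [-0.1, -0.0, 0.7]
grip_width: 0.0001
gripper_force: 0.3
```

Run:
```python
from h import *
st()
for n in("scene","side"):
  im=grab_frame(n)
  for t in("tin_red_1","tin_green"):
    for s in silhouettes(t,n)[:4]:print(n,t,s["p"],s["extent"],int(s["mask"].sum()),sh(at(n,*s["extent"][:2],.105)))
```

```text
t 12.20 sh [-0.0388  0.0158  0.0973] q [-0.3656  0.5106  0.3654  1.9113 -0.2549  0.7647  1.6953] F [-0.1083 -0.0304  0.682 ] zyaw [ 0.0019  0.0006 -0.    ] w 0.0001
side tin_red_1 0.87 [296.9, 300.6, 16.3, 21.0] 326 [-0.1348  0.2113  0.105 ]
side tin_red_1 0.78 [311.4, 238.9, 16.6, 20.5] 325 [-0.0405  0.0578  0.105 ]
side tin_red_1 0.23 [276.8, 289.9, 122.9, 109.5] 7921 [-0.0911  0.2177  0.105 ]
side tin_green 0.17 [258.8, 127.2, 207.3, 254.4] 13170 [ 0.4961 -0.2972  0.105 ]
```

>>> apply_moves(
  moves=[
    [0,0,0,0,0.008,0,-1],
    [0,0,0,0,0.009,0,-1],
    [0,0,0,0,0.01,0,-1],
    [0,0,0,0,0.01,0,-1],
    [0,0,0,0,0.011,0,-1],
    [0,0,0,0,0.012,0,-1],
    [0,0,0,0,0.012,0,-1],
    [0,0,0,0,0.012,0,-1],
  ],
)

```text
clock: 13.17
tcp_pos: [0.5847, 0.0735, 0.0972]
orientation: [-0.027, -3.141, -0.0]
contact_force: [-0.2, -0.7, 0.1]
grip_width: -0.0004
gripper_force: 0.0
```

>>> apply_moves(
  moves=[
    [0,0,0,0,0,-0.02,-1],
    [0,0,0,0.02,0,-0.03,-1],
    [0,0,0,0.02,0,-0.01,-1],
    [0,0,0,0.02,0,0,-1],
    [0,0,0,0.01,0,0,-1],
    [0,0,0,0,0,0,-1],
    [0,0,0,0,0,0,-1],
    [0,0,0,0,0,0,-1],
  ],
)

```text
clock: 13.83
tcp_pos: [0.5157, 0.0733, 0.1571]
orientation: [0.028, 3.141, -0.0]
contact_force: [0.2, 0.2, 0.6]
grip_width: 0.0002
gripper_force: 0.0
```

Run:
```python
from h import *
st()
for n in("scene","side"):
  im=grab_frame(n);cv2.imwrite(f"pics/i_{n}.png",im)
  for t in("tin_red_1","tin_green"):
    for s in silhouettes(t,n)[:4]:print(n,t,s["p"],s["extent"],int(s["mask"].sum()),sh(at(n,*s["extent"][:2],.107)))
```

```text
t 13.83 sh [-0.1079  0.0994  0.1571] q [-0.5931  0.3295  0.4041  2.0165 -0.1732  0.8276  1.4623] F [0.1995 0.2496 0.6237] zyaw [ 0.0112 -0.03   -0.0177] w 0.0002
scene tin_red_1 0.67 [217.9, 211.4, 16.7, 14.9] 225 [-0.0838  0.121   0.107 ]
scene tin_red_1 0.64 [237.6, 201.9, 14.7, 18.6] 197 [-0.0328  0.1201  0.107 ]
scene tin_red_1 0.43 [329.1, 154.2, 177.8, 308.4] 21683 [0.2199 0.1242 0.107 ]
scene tin_green 0.52 [268.4, 227.6, 3.9, 16.5] 57 [0.0023 0.0306 0.107 ]
side tin_red_1 0.76 [279.1, 288.0, 17.9, 20.3] 353 [-0.0922  0.2127  0.107 ]
side tin_red_1 0.74 [328.0, 239.4, 117.3, 61.5] 3089 [-0.0686  0.0362  0.107 ]
side tin_green 0.53 [302.5, 227.6, 17.7, 18.9] 304 [-0.0017  0.0426  0.107 ]
side tin_green 0.32 [331.9, 239.4, 115.5, 64.2] 3185 [-0.0746  0.0303  0.107 ]
```

>>> apply_moves(
  moves=[
    [0,0,0,-0.03,-0.009,0,-1],
    [0,0,0,-0.028,-0.008,0,-1],
    [0,-1,0,0,0,0,-1],
    [0,-1,0,0,0,0,-1],
    [0,-1,0,0,0,0,-1],
    [0,-1,0,0,0,0,-1],
    [0,-1,0,0,0,0,-1],
    [0,0,0,0,0,0,-1],
  ],
)

```text
clock: 14.8
tcp_pos: [0.5695, 0.0491, 0.1547]
orientation: [0.03, 2.696, -0.03]
contact_force: [-0.6, 0.6, 0.4]
grip_width: 0.0001
gripper_force: 0.0
```

Run:
```python
from h import *
st()
for n in("scene",):
  im=grab_frame(n);cv2.imwrite(f"pics/i_{n}.png",im)
n="side"
im=grab_frame(n);cv2.imwrite(f"pics/j_{n}.png",im)
```

```text
t 14.80 sh [-0.0536  0.0762  0.1547] q [-0.6484  0.2474  0.426   2.2366  0.132   0.2555  1.1721] F [-0.59    0.6167  0.4493] zyaw [  1.0389 -25.5212   0.2414] w 0.0001
```

>>> apply_moves(
  moves=[
    [0,0,0,0.001,0.002,0.005,-1],
    [0,0,0,0.003,0.002,0.01,-1],
    [0,0,0,0.003,0.002,0.01,-1],
    [0,0,0,0.003,0,0.01,-1],
    [0,0,0,0.003,0,0.009,-1],
    [0,0,0,0.002,0,0.006,-1],
    [0,0,0,0,0,0,-1],
    [0,0,0,0,0,0,-1],
  ],
)

```text
clock: 15.57
tcp_pos: [0.5787, 0.0527, 0.108]
orientation: [0.034, 2.702, -0.032]
contact_force: [-0.2, -0.0, -0.2]
grip_width: -0.0002
gripper_force: 0.0
```

Run:
```python
from h import *
st()
```

```text
t 15.57 sh [-0.0445  0.0799  0.108 ] q [-0.4772  0.3434  0.232   2.2338  0.3974  0.1693  0.8923] F [-0.1913 -0.0265 -0.2387] zyaw [  1.1136 -25.1845   0.417 ] w -0.0002
```

>>> apply_moves(
  moves=[
    [0,0,0,-0.003,0,0.001,-1],
    [0,0,0,-0.006,0,0.003,-1],
    [0,0,0,-0.006,0,0.004,-1],
    [0,0,0,-0.006,0,0.005,-1],
    [0,0,0,-0.004,0,0.006,-1],
    [0,-0.3,0,0,0,0.004,-1],
    [0,-0.3,0,0,0,0,-1],
    [0,-0.2,0,0,0,0,-1],
  ],
)

```text
clock: 16.23
tcp_pos: [0.609, 0.05, 0.0988]
orientation: [0.034, 2.658, -0.041]
contact_force: [0.1, -1.3, 0.3]
grip_width: -0.0001
gripper_force: 0.0
```

Run:
```python
from h import *
st()
```

```text
t 16.23 sh [-0.0142  0.0778  0.0988] q [-0.3094  0.3895  0.0485  2.194   0.9523  0.1712  0.364 ] F [ 0.1369 -1.3326  0.2711] zyaw [  1.4969 -27.6718   0.4079] w -0.0001
```

>>> apply_moves(
  moves=[
    [0,-0.1,0,-0.003,0,0.002,-1],
    [0,-0.1,0,-0.004,0,0.003,-1],
    [0,-0.1,0,-0.004,0,0.003,-1],
    [0,-0.1,0,-0.004,0.001,0.003,-1],
    [0,0,0,-0.003,0,0.002,-1],
    [0,0,0,-0.002,0,0.001,-1],
    [0,0,0,0,0,0,-1],
    [0,0,0,0,0,0,-1],
  ],
)

```text
clock: 16.9
tcp_pos: [0.6328, 0.05, 0.0966]
orientation: [0.033, 2.617, -0.042]
contact_force: [0.0, -0.5, -0.4]
grip_width: 0.0002
gripper_force: 0.0
```

Run:
```python
from h import *
st()
a=grab_frame("side");b=grab_frame("scene")
cv2.imwrite("pics/k_side.png",a)
for s in silhouettes("tin_green","side")[:2]:print(s["p"],s["extent"])
o=np.zeros((450,800,3),np.uint8);o[:,:400]=cv2.resize(a[165:300,260:380],(400,450),interpolation=2)
o[:,400:]=cv2.resize(b[165:300,200:320],(400,450),interpolation=2);cv2.imwrite("pics/k.png",o)
```

```text
t 16.90 sh [0.0096 0.0782 0.0966] q [-0.2586  0.4204 -0.0044  2.1685  1.2701  0.1748  0.0607] F [ 0.0168 -0.521  -0.4   ] zyaw [  1.5197 -30.0259   0.392 ] w 0.0002
```

View pics/k.png

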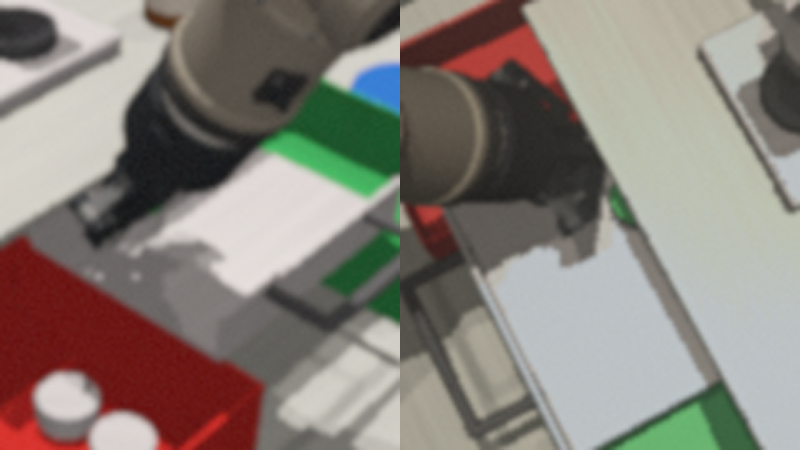

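The picture shows both red tins lying in the red tote, at the lower left of the side view. The tilted shut fingers are under the plate edge, just left of the green lid.

>>> apply_moves(
  moves=[
    [0,0,0,0,-0.004,0,-1],
    [0,0,0,0,-0.006,0,-1],
    [0,0,0,0,-0.006,0,-1],
    [0,0,0,0,-0.007,0,-1],
    [0,0,0,0,-0.007,0,-1],
    [0,0,0,0,-0.007,0,-1],
    [0,0,0,0,-0.007,0,-1],
    [0,0,0,0,-0.007,0,-1],
  ],
)

```text
clock: 17.72
tcp_pos: [0.6308, -0.0014, 0.098]
orientation: [0.032, 2.617, -0.042]
contact_force: [0.4, 0.2, -0.5]
grip_width: 0.0002
gripper_force: 0.1
```

Run:
```python
from h import *
st()
for n in("scene","side"):
  grab_frame(n)
  for s in silhouettes("tin_green",n)[:2]:print(n,s["p"],s["extent"],sh(at(n,*s["extent"][:2],.107)))
```

```text
t 17.72 sh [0.0085 0.0267 0.098 ] q [-0.0343  0.4147 -0.1443  2.1733  1.3365  0.174   0.1068] F [ 0.3525  0.188  -0.4522] zyaw [  1.5317 -30.0306   0.366 ] w 0.0002
scene 0.75 [221.2, 179.5, 78.9, 64.4] [-0.0424  0.1893  0.107 ]
```

>>> apply_moves(
  moves=[
    [0,0,0,-0.001,-0.007,0.001,-1],
    [0,0,0,0,-0.008,0.001,-1],
    [0,0,0,0,-0.008,0,-1],
    [0,0,0,0,-0.008,0,-1],
    [0,0,0,-0.001,-0.008,0,-1],
    [0,0,0,0,-0.008,0,-1],
    [0,0,0,0,-0.008,0,-1],
    [0,0,0,0,-0.008,0,-1],
  ],
)

```text
clock: 18.58
tcp_pos: [0.6308, -0.0632, 0.0979]
orientation: [0.03, 2.619, -0.041]
contact_force: [-3.0, -0.2, -0.9]
grip_width: -0.0
gripper_force: 1.2
```

Run:
```python
from h import *
st()
for n in("scene","side"):
  grab_frame(n)
  for s in silhouettes("tin_green",n)[:2]:print(n,s["p"],s["extent"],sh(at(n,*s["extent"][:2],.107)))
```

```text
t 18.58 sh [ 0.0097 -0.035   0.0979] q [ 0.2368  0.4315 -0.3094  2.1567  1.3176  0.1741  0.2677] F [-3.0039 -0.2404 -0.93  ] zyaw [  1.4907 -29.9394   0.2873] w -0.0
side 0.64 [312.1, 211.8, 15.0, 14.5] [ 0.023  -0.0207  0.107 ]
```

Run:
```python
from h import *
a=grab_frame("side");b=grab_frame("wrist")
o=np.zeros((500,800,3),np.uint8);o[:,:400]=cv2.resize(a[170:270,270:350],(400,500),interpolation=2)
o[:300,400:]=cv2.resize(b,(400,300),interpolation=2);cv2.imwrite("pics/l.png",o)
```

```text
(no output)
```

View pics/l.png

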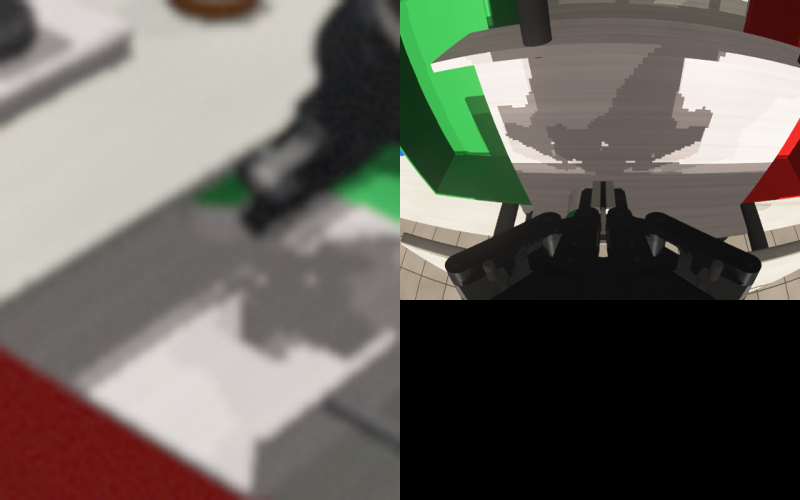

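The left half shows the green lid peeking out behind the fingertips at crop (215,190). The wrist view shows the tin's body mostly behind the fingers, so the tip has slipped past its front and is nudging it against the rear wall. I'll back out, tilt further and reach deeper.

>>> apply_moves(
  moves=[
    [0,0,0,0.008,0.002,-0.006,-1],
    [0,0,0,0.01,0.002,-0.0075,-1],
    [0,0,0,0.01,0.006,-0.0075,-1],
    [0,-0.4,0,0,0.014,0,-1],
    [0,-0.4,0,0,0.016,0,-1],
    [0,-0.4,0,0,0.012,0,-1],
    [0,-0.47,0,0,0,0,-1],
    [0,0,0,0,0,0,-1],
  ],
)

```text
clock: 19.55
tcp_pos: [0.5959, -0.0236, 0.0998]
orientation: [0.025, 2.484, -0.048]
contact_force: [-0.9, -0.7, -0.7]
grip_width: -0.0001
gripper_force: 0.0
```

Run:
```python
from h import *
st()
n="side";a=grab_frame(n)
cv2.imwrite("pics/m_side.png",a)
for s in silhouettes("tin_green",n)[:2]:print(n,s["p"],s["extent"],sh(at(n,*s["extent"][:2],.107)))
b=a.astype(int);g=(b[...,1]>b[...,2]*1.5)&(b[...,1]>b[...,0]*1.2)
sub=g[195:225,285:345]
k,l,stt,c=cv2.connectedComponentsWithStats(sub.astype(np.uint8))
for i in range(1,k):
  if stt[i,4]>10:print(stt[i]+[285,195,0,0,0],c[i]+[285,195])
b=grab_frame("wrist");s=telemetry.get_obs();cv2.imwrite("pics/m_w.png",b)
```

```text
t 19.55 sh [-0.0259  0.004   0.0998] q [ 0.3767  0.4367 -0.5865  2.3139  2.1475  0.3936 -0.6024] F [-0.9017 -0.7034 -0.7483] zyaw [  1.7783 -37.6495   0.0992] w -0.0001
side 0.56 [314.4, 208.8, 16.4, 9.9] [ 0.0272 -0.0344  0.107 ]
side 0.33 [370.6, 223.6, 91.6, 68.9] [-0.1027 -0.0776  0.107 ]
[324 195  18  13 159] [333.805  200.2201]
[310 203  12   8  62] [316.5161 207.3226]
```

Run:
```python
from h import *
a=np.linspace(0,6.28,60)
for x in(.014,.02,.026):
  for y in(-.03,-.04,-.05,-.06):
    P=np.array([proj("side",wo([x-.003+.021*np.cos(t),y+.003+.021*np.sin(t),.111])) for t in a])
    Q=np.array([proj("side",wo([x-.003+.021*np.cos(t),y+.003+.021*np.sin(t),.104])) for t in a])
    print(x,y,"lid cols",P[:,0].min().round(1),P[:,0].max().round(1),"rows",P[:,1].min().round(1),P[:,1].max().round(1),"lidbot",Q[:,1].max().round(1))
im=cv2.imread("pics/m_side.png")
for r_ in range(202,218,2):print(r_,[tuple(int(k) for k in im[r_,c]) for c in range(304,326,3)])
```

```text
0.014 -0.03 lid cols 308.9 326.7 rows 206.4 216.5 lidbot 218.9
0.014 -0.04 lid cols 311.6 329.3 rows 204.8 214.7 lidbot 217.1
0.014 -0.05 lid cols 314.3 331.9 rows 203.2 213.0 lidbot 215.4
0.014 -0.06 lid cols 316.9 334.4 rows 201.6 211.2 lidbot 213.7
0.02 -0.03 lid cols 307.0 324.7 rows 205.4 215.4 lidbot 217.9
0.02 -0.04 lid cols 309.7 327.3 rows 203.8 213.7 lidbot 216.1
0.02 -0.05 lid cols 312.4 329.9 rows 202.2 211.9 lidbot 214.4
0.02 -0.06 lid cols 315.0 332.4 rows 200.6 210.2 lidbot 212.7
0.026 -0.03 lid cols 305.1 322.7 rows 204.5 214.4 lidbot 216.8
0.026 -0.04 lid cols 307.8 325.3 rows 202.9 212.7 lidbot 215.1
0.026 -0.05 lid cols 310.5 327.9 rows 201.3 210.9 lidbot 213.4
0.026 -0.06 lid cols 313.1 330.4 rows 199.7 209.2 lidbot 211.7
202 [(195, 203, 206), (195, 204, 207), (195, 203, 206), (179, 187, 191), (116, 123, 124), (74, 89, 76), (84, 93, 85), (61, 87, 58)]
204 [(195, 205, 208), (195, 203, 207), (172, 180, 183), (117, 123, 125), (68, 86, 68), (43, 81, 31), (79, 93, 80), (96, 100, 100)]
206 [(194, 203, 206), (172, 180, 183), (109, 117, 118), (66, 84, 66), (42, 80, 31), (41, 80, 26), (69, 89, 69), (101, 102, 106)]
208 [(167, 175, 178), (106, 113, 114), (60, 85, 57), (40, 80, 30), (42, 80, 26), (43, 80, 29), (72, 88, 74), (102, 103, 108)]
210 [(104, 109, 111), (86, 92, 89), (60, 88, 55), (50, 88, 39), (52, 91, 42), (63, 89, 59), (92, 97, 97), (101, 101, 107)]
212 [(94, 96, 100), (96, 96, 100), (100, 106, 106), (95, 105, 97), (97, 107, 99), (101, 105, 104), (98, 99, 104), (99, 101, 105)]
214 [(101, 101, 106), (101, 102, 105), (109, 111, 116), (113, 114, 118), (110, 111, 116), (108, 109, 114), (97, 98, 102), (100, 102, 107)]
216 [(101, 102, 106), (101, 102, 107), (107, 108, 114), (113, 113, 118), (109, 110, 115), (103, 104, 109), (100, 102, 106), (103, 103, 108)]
```

Run:
```python
from h import *
b=grab_frame("scene");cv2.imwrite("pics/n_scene.png",b);a=grab_frame("side")
o=np.zeros((600,800,3),np.uint8);o[:,:480]=cv2.resize(b[160:310,210:330],(480,600),interpolation=2)
o[:400,480:]=cv2.resize(a[170:270,280:360],(320,400),interpolation=2);cv2.imwrite("pics/n.png",o)
```

```text
(no output)
```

View pics/n.png

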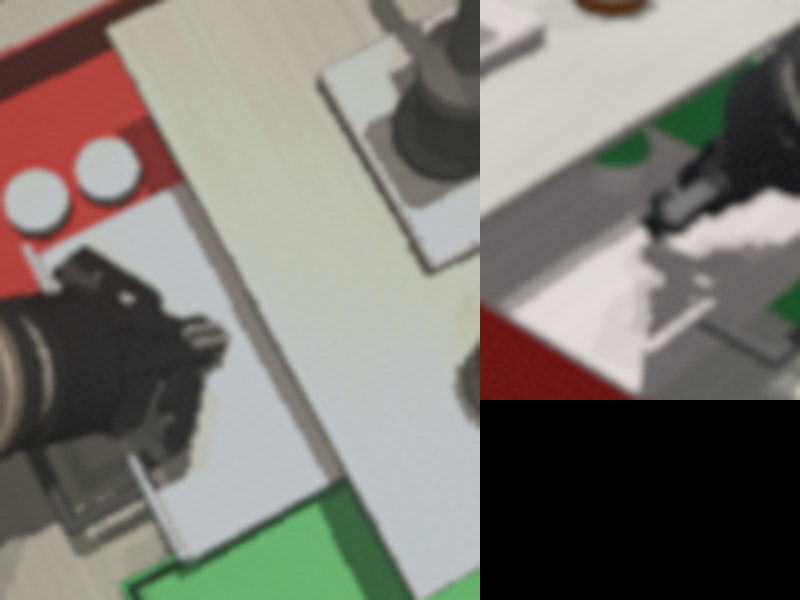

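The picture shows the front wall shifted in by roughly 13 mm (its right end went from crop (166,575) to (187,555)). The nudge against the rear wall pushed the tray inward, so I'll hook it and draw it to the stop again.

>>> apply_moves(
  moves=[
    [0,0,0,0,0,-0.025,-1],
    [0,0,0,0,0,-0.035,-1],
    [0,0.9,0,0,0,-0.03,-1],
    [0,1,0,0,0,-0.01,-1],
    [0,1,0,0,0,0,-1],
    [0,1,0,0,0,0,-1],
    [0,1,0,0,0,0,-1],
    [0,1,0,0,0,0,-1],
  ],
)

```text
clock: 20.47
tcp_pos: [0.5574, -0.0461, 0.1528]
orientation: [0.069, 2.696, -0.149]
contact_force: [-0.0, -0.9, 0.3]
grip_width: -0.0
gripper_force: 0.0
```

Run:
```python
from h import *
st()
b=grab_frame("scene")
for c in((25,248),(187,555)):print("wall",sh(at("scene",210+c[0]/4,160+c[1]/4,.115)))
```

```text
t 20.47 sh [-0.064  -0.0192  0.1528] q [ 0.3086  0.2589 -0.4914  2.2181  0.8631  0.3955  0.6181] F [-0.0035 -0.8985  0.2564] zyaw [  6.0134 -25.3343   1.8851] w -0.0
wall [-0.0981  0.0972  0.115 ]
wall [-0.0948 -0.1001  0.115 ]
```

>>> apply_moves(
  moves=[
    [0,0,0,0,0,-0.01,-1],
    [-0.17,0.7,-0.05,0,0,0,-1],
    [-0.17,0.7,-0.05,0,0,0,-1],
    [-0.17,0.7,-0.05,0,0,0,-1],
    [-0.17,0.7,-0.05,0,0,0,-1],
    [-0.17,0.7,-0.05,0,0,0,-1],
    [-0.15,0.7,-0.05,0,0,0,-1],
    [0,0,0,0,0,0,-1],
  ],
)

```text
clock: 21.18
tcp_pos: [0.5565, -0.0474, 0.1612]
orientation: [0.038, 3.132, -0.004]
contact_force: [0.7, 0.3, 0.4]
grip_width: 0.0001
gripper_force: 0.0
```

Run:
```python
from h import *
st()
```

```text
t 21.18 sh [-0.0649 -0.0205  0.1612] q [ 0.5083  0.4456 -0.6816  1.8767  0.3506  0.9307  1.2102] F [0.708  0.3471 0.3791] zyaw [ 0.1571 -0.5448  0.3705] w 0.0001
```

>>> apply_moves(
  moves=[
    [0,0.09,-0.06,0.026,0.01,0,-1],
    [0,0,0,0.027,0.01,0,-1],
    [0,0,0,0,0,0,-1],
    [0,0,0,0,0,0.02,-1],
    [0,0,0,0,0,0.02,-1],
    [0,0,0,0,0,0.015,-1],
    [0,0,0,0,0,0.008,-1],
    [0,0,0,0,0,0,-1],
  ],
)

```text
clock: 21.85
tcp_pos: [0.4994, -0.0252, 0.0965]
orientation: [-0.022, -3.139, 0.005]
contact_force: [0.1, 0.0, -0.1]
grip_width: 0.0003
gripper_force: 0.0
```

Run:
```python
from h import *
st()
```

```text
t 21.85 sh [-0.1224  0.0006  0.0965] q [ 0.4664  0.4587 -0.6646  2.0479  0.4079  0.7692  1.1087] F [ 0.0903  0.0429 -0.089 ] zyaw [ 0.1999  0.1614 -0.225 ] w 0.0003
```

>>> apply_moves(
  moves=[
    [0,0,0,0.002,0,0,-1],
    [0,0,0,0.003,0,0,-1],
    [0,0,0,0.003,0,0,-1],
    [0,0,0,0.003,0,0,-1],
    [0,0,0,0.003,0,0,-1],
    [0,0,0,0.003,0,0,-1],
    [0,0,0,0.003,0,0,-1],
    [0,0,0,0.001,0,0,-1],
  ],
)

```text
clock: 22.52
tcp_pos: [0.4813, -0.0246, 0.0987]
orientation: [0.022, 3.139, -0.003]
contact_force: [7.9, -0.9, -1.6]
grip_width: -0.0002
gripper_force: 4.3
```

Run:
```python
from h import *
st()
```

```text
t 22.52 sh [-0.1405  0.0009  0.0987] q [ 0.4831  0.4282 -0.6773  2.09    0.3962  0.7475  1.111 ] F [ 7.9406 -0.7464 -1.637 ] zyaw [ 0.1058 -0.1487 -0.2187] w -0.0002
```

>>> apply_moves(
  moves=[
    [0,0,0,-0.004,0,0,-1],
    [0,0,0,0,0,-0.015,-1],
    [0,0,0,0,0,-0.025,-1],
    [0,0,0,-0.015,0.002,-0.018,-1],
    [0,0,0,-0.03,0.002,0,-1],
    [0,0,0,-0.03,0,0,-1],
    [0,0,0,-0.011,0,0,-1],
    [0,0,0,0,0,0,-1],
  ],
)

```text
clock: 23.18
tcp_pos: [0.5712, -0.0219, 0.1552]
orientation: [-0.023, -3.139, 0.002]
contact_force: [0.5, -0.5, 0.3]
grip_width: 0.0
gripper_force: 0.0
```

Run:
```python
from h import *
from scipy.optimize import least_squares
st()
im=grab_frame("side");cv2.imwrite("pics/o_side.png",im)
for s in silhouettes("tin_green","side")[:2]:print(s["p"],s["extent"])
b=im.astype(int);g=(b[...,1]-b[...,2]>18)&(b[...,1]-b[...,0]>18)
k,l,stt,c=cv2.connectedComponentsWithStats(g[190:235,285:345].astype(np.uint8))
for i in range(1,k):
  if stt[i,4]>10:print(stt[i]+[285,190,0,0,0],c[i]+[285,190])
a=np.linspace(0,6.28,60)
for x in(.014,.02,.026,.032):
  for y in(-.03,-.04,-.05,-.06):
    P=np.array([proj("side",wo([x-.003+.021*np.cos(t),y+.003+.021*np.sin(t),.111])) for t in a])
    Q=np.array([proj("side",wo([x-.003+.021*np.cos(t),y+.003+.021*np.sin(t),.104])) for t in a])
    print(x,y,"cols",P[:,0].min().round(1),P[:,0].max().round(1),"lidbot",Q[:,1].max().round(1))
```

```text
t 23.18 sh [-0.0507  0.0052  0.1552] q [ 0.4551  0.4818 -0.6828  1.8419  0.3688  0.9506  1.1646] F [ 0.5541 -0.4934  0.27  ] zyaw [ 0.0873  0.1496 -0.1708] w 0.0
0.81 [318.1, 208.5, 14.9, 16.8]
[339 193   6  20  75] [342.2933 203.84  ]
[310 203  17  11 134] [318.7164 208.4478]
0.014 -0.03 cols 308.9 326.7 lidbot 218.9
0.014 -0.04 cols 311.6 329.3 lidbot 217.1
0.014 -0.05 cols 314.3 331.9 lidbot 215.4
0.014 -0.06 cols 316.9 334.4 lidbot 213.7
0.02 -0.03 cols 307.0 324.7 lidbot 217.9
0.02 -0.04 cols 309.7 327.3 lidbot 216.1
0.02 -0.05 cols 312.4 329.9 lidbot 214.4
0.02 -0.06 cols 315.0 332.4 lidbot 212.7
0.026 -0.03 cols 305.1 322.7 lidbot 216.8
0.026 -0.04 cols 307.8 325.3 lidbot 215.1
0.026 -0.05 cols 310.5 327.9 lidbot 213.4
0.026 -0.06 cols 313.1 330.4 lidbot 211.7
0.032 -0.03 cols 303.1 320.7 lidbot 215.8
0.032 -0.04 cols 305.9 323.4 lidbot 214.1
0.032 -0.05 cols 308.5 325.9 lidbot 212.4
0.032 -0.06 cols 311.2 328.5 lidbot 210.7
```

>>> apply_moves(
  moves=[
    [0,-0.9,0,0,0,0,-1],
    [0,-1,0,0,0,0,-1],
    [0,-1,0,0,0,0,-1],
    [0,-1,0,0,0,0,-1],
    [0,-1,0,0,0,0,-1],
    [0,-1,0,0,0,0,-1],
    [0,-1,0,0,0,0,-1],
    [0,-0.6,0,0,0,0,-1],
  ],
)

```text
clock: 23.95
tcp_pos: [0.573, -0.0354, 0.1562]
orientation: [0.035, 2.563, -0.063]
contact_force: [0.8, -0.4, 0.5]
grip_width: -0.0
gripper_force: 0.0
```

Run:
```python
from h import *
st()
```

```text
t 23.95 sh [-0.0486 -0.0082  0.1562] q [ 0.2508  0.2447 -0.4027  2.2858  1.3194  0.2165  0.1784] F [ 0.8067 -0.4209  0.4614] zyaw [  2.4609 -33.1151   0.5322] w -0.0
```

>>> apply_moves(
  moves=[
    [-0.07,-0.35,0,0,0.002,0.003,-1],
    [-0.07,-0.35,0,0,0.002,0.005,-1],
    [-0.07,-0.35,0,0,0.002,0.005,-1],
    [-0.07,-0.35,0,0,0.002,0.005,-1],
    [-0.07,-0.35,0,0,0.002,0.005,-1],
    [-0.07,-0.35,0,0,0.003,0.005,-1],
    [0,0,0,0,0,0.002,-1],
    [0,0,0,0,0,0,-1],
  ],
)

```text
clock: 24.62
tcp_pos: [0.5883, -0.0295, 0.1352]
orientation: [0.019, 2.398, -0.033]
contact_force: [0.1, -0.5, -0.1]
grip_width: 0.0002
gripper_force: 0.0
```

Run:
```python
from h import *
st()
```

```text
t 24.62 sh [-0.0334 -0.0021  0.1352] q [ 0.4884  0.3776 -0.6822  2.363   2.3028  0.4194 -0.7353] F [ 0.1422 -0.4738 -0.1179] zyaw [  1.1172 -42.5799  -0.109 ] w 0.0002
```

>>> apply_moves(
  moves=[
    [0,0,0,0.001,0.001,0.005,-1],
    [0,0,0,0.001,0.001,0.007,-1],
    [0,0,0,0.001,0.001,0.007,-1],
    [0,0,0,0.001,0.001,0.007,-1],
    [0,-0.1,0,0.001,0.001,0.007,-1],
    [0,-0.1,0,0.002,0,0.005,-1],
    [-0.1,-0.1,0,0.001,0,0.002,-1],
    [0,0,0,0,0,0,-1],
  ],
)

```text
clock: 25.28
tcp_pos: [0.6113, -0.0249, 0.1]
orientation: [0.013, 2.365, -0.019]
contact_force: [-0.9, 0.6, -1.1]
grip_width: 0.0001
gripper_force: 0.0
```

Run:
```python
from h import *
st()
```

```text
t 25.28 sh [-0.0105  0.003   0.1   ] q [ 0.5045  0.5215 -0.7169  2.3456  2.4308  0.5553 -0.8002] F [-0.8871  0.6157 -1.0592] zyaw [  0.4695 -44.4794  -0.3857] w 0.0001
```

>>> apply_moves(
  moves=[
    [0,0,0,-0.003,0,0.003,-1],
    [0,0,0,-0.004,0,0.005,-1],
    [0,0,0,-0.005,0,0.005,-1],
    [0,0,0,-0.005,0,0.005,-1],
    [0,0,0,-0.004,0,0.005,-1],
    [0,0,0,-0.003,0,0.003,-1],
    [0,0,0,-0.002,0,0.002,-1],
    [0,0,0,0,0,0,-1],
  ],
)

```text
clock: 25.95
tcp_pos: [0.6505, -0.0254, 0.1002]
orientation: [0.013, 2.363, -0.02]
contact_force: [-0.1, 0.5, -0.3]
grip_width: -0.0001
gripper_force: 0.0
```

Run:
```python
from h import *
st()
```

```text
t 25.95 sh [0.0287 0.0031 0.1002] q [ 0.4684  0.551  -0.6753  2.2634  2.3969  0.5189 -0.7472] F [-0.1348  0.4979 -0.3483] zyaw [  0.5128 -44.633   -0.391 ] w -0.0001
```

>>> apply_moves(
  moves=[
    [0,0,0,0.0015,0,0.0015,-1],
    [0,0,0,0,-0.004,0,-1],
    [0,0,0,0,-0.006,0,-1],
    [0,0,0,0,-0.006,0,-1],
    [0,0,0,0,-0.006,0,-1],
    [0,0,0,0,-0.006,0,-1],
    [0,0,0,0,-0.006,0,-1],
    [0,0,0,0,-0.006,0,-1],
  ],
)

```text
clock: 26.62
tcp_pos: [0.649, -0.0664, 0.0982]
orientation: [0.013, 2.363, -0.02]
contact_force: [0.0, -0.4, 0.2]
grip_width: -0.0001
gripper_force: 0.2
```

Run:
```python
from h import *
st()
im=grab_frame("side")
for s in silhouettes("tin_green","side")[:2]:print(s["p"],s["extent"],sh(at("side",*s["extent"][:2],.107)))
b=im.astype(int);g=(b[...,1]-b[...,2]>18)&(b[...,1]-b[...,0]>18)
k,l,stt,c=cv2.connectedComponentsWithStats(g[185:235,285:345].astype(np.uint8))
for i in range(1,k):
  if stt[i,4]>5:print(stt[i]+[285,185,0,0,0],c[i]+[285,185])
```

```text
t 26.62 sh [ 0.0279 -0.0379  0.0982] q [ 0.5683  0.5594 -0.6792  2.258   2.4912  0.473  -0.7559] F [ 0.0135 -0.3737  0.1506] zyaw [  0.5272 -44.5895  -0.3802] w -0.0001
[319 200   5   4   8] [321.25 201.75]
[339 206   6   7  24] [342.2917 209.    ]
```

>>> apply_moves(
  moves=[
    [0,0,0,0,-0.006,0,-1],
    [0,0,0,0,-0.007,0,-1],
    [0,0,0,0,-0.008,0,-1],
    [0,0,0,0,-0.009,0,-1],
    [0,0,0,0,-0.009,0,-1],
    [0,0,0,0,-0.01,0,-1],
    [0,0,0,0,-0.01,0,-1],
    [0,0,0,0,-0.01,0,-1],
  ],
)

```text
clock: 27.38
tcp_pos: [0.648, -0.136, 0.099]
orientation: [0.013, 2.363, -0.02]
contact_force: [0.4, 0.1, 0.4]
grip_width: 0.0001
gripper_force: 0.0
```

Run:
```python
from h import *
st()
for n in("scene","side","wrist"):
  cv2.imwrite(f"pics/p_{n}.png",grab_frame(n))
  for t in ("tin_green","tin_red_1"):
    for s in silhouettes(t,n)[:2]:print(n,t,s["p"],s["extent"],sh(at(n,*s["extent"][:2],.03)) if n!="wrist" else wat(*s["extent"][:2],.03))
```

```text
t 27.38 sh [ 0.0281 -0.1075  0.099 ] q [ 0.737   0.5773 -0.6928  2.2254  2.6354  0.3821 -0.7562] F [0.4063 0.1137 0.4164] zyaw [  0.5412 -44.5941  -0.3688] w 0.0001
scene tin_red_1 0.81 [217.1, 211.9, 16.8, 16.7] [-0.0871  0.1464  0.03  ]
scene tin_red_1 0.56 [236.8, 202.6, 13.1, 17.4] [-0.0317  0.1449  0.03  ]
side tin_green 0.28 [296.6, 301.1, 22.4, 22.6] [-0.0916  0.1597  0.03  ]
side tin_red_1 0.86 [296.1, 301.8, 20.4, 24.8] [-0.0921  0.1618  0.03  ]
side tin_red_1 0.63 [281.6, 288.1, 16.9, 20.7] [-0.0449  0.1548  0.03  ]
wrist tin_green 0.83 [213.7, 141.1, 71.4, 67.6] [ 0.0116 -0.1456  0.03  ]
```

>>> apply_moves(
  moves=[
    [0,0,0,0.005,0.002,-0.006,-1],
    [0,0,0,0.009,0.002,-0.011,-1],
    [0,0,0,0.009,0.002,-0.011,-1],
    [0,0,0,0.009,0.005,-0.011,-1],
    [0,0,0,0,0.01,-0.025,-1],
    [0,0,0,0,0.02,-0.03,-1],
    [0,0,0,0,0.02,-0.02,-1],
    [0,0,0,0,0.01,-0.005,-1],
  ],
)

```text
clock: 28.5
tcp_pos: [0.5457, -0.0604, 0.1639]
orientation: [0.003, 2.356, -0.026]
contact_force: [1.0, 0.6, -1.6]
grip_width: -0.0003
gripper_force: 0.0
```

Run:
```python
from h import *
st()
```

```text
t 28.50 sh [-0.0755 -0.0338  0.1639] q [ 0.9907  0.3904 -1.1266  2.4346  2.2796  0.4507 -0.5703] F [ 0.9793  0.6437 -1.5794] zyaw [  0.7926 -44.9961  -0.8563] w -0.0003
```

>>> apply_moves(
  moves=[
    [0,0.5,0,0,0.004,0,-1],
    [0,0.8,0,0,0.005,-0.005,-1],
    [0,0.8,0,0,0.005,-0.005,-1],
    [0,0.8,0,0,0.005,-0.005,-1],
    [0,0.8,0,0,0.005,-0.005,-1],
    [0,0.8,0,0,0.005,0,-1],
    [0,0.8,0,0,0.003,0,-1],
    [0,0,0,0,0,0,-1],
  ],
)

```text
clock: 29.17
tcp_pos: [0.5362, -0.0639, 0.1547]
orientation: [0.03, 2.646, -0.089]
contact_force: [0.4, 0.2, -0.3]
grip_width: 0.0
gripper_force: 0.0
```

Run:
```python
from h import *
st()
```

```text
t 29.17 sh [-0.0849 -0.0374  0.1547] q [ 0.6737  0.2653 -0.8024  2.2796  1.0462  0.334   0.5379] F [ 0.3732  0.2087 -0.3272] zyaw [  3.5167 -28.3326   0.2472] w 0.0
```

>>> apply_moves(
  moves=[
    [0,0.3,0,0,0.003,-0.01,-1],
    [-0.09,0.74,0,0,0.005,0,-1],
    [-0.1,0.74,0,0,0.005,0,-1],
    [-0.1,0.74,0,0,0.005,0,-1],
    [-0.1,0.74,0,0,0.005,0,-1],
    [-0.1,0.74,0,0,0.005,0,-1],
    [-0.1,0.72,0,0,0.005,0,-1],
    [0,0,0,0,0,0,-1],
  ],
)

```text
clock: 29.83
tcp_pos: [0.5338, -0.0322, 0.1609]
orientation: [0.042, 3.14, -0.002]
contact_force: [1.3, 0.6, 0.0]
grip_width: 0.0002
gripper_force: 0.0
```

Run:
```python
from h import *
st()
b=grab_frame("scene");cv2.imwrite("pics/q_scene.png",b)
for t in ("tin_green","tin_red_1"):
    for s in silhouettes(t,"scene")[:3]:print(t,s["p"],s["extent"],sh(at("scene",*s["extent"][:2],.03)))
a=grab_frame("side");cv2.imwrite("pics/q_side.png",a)
```

```text
t 29.83 sh [-0.0878 -0.0058  0.1609] q [ 0.7149  0.5161 -0.9942  1.9123  0.5181  0.9937  1.0292] F [1.2766 0.6351 0.0049] zyaw [ 0.0625 -0.0991  0.509 ] w 0.0002
```

>>> apply_moves(
  moves=[
    [0,0,-0.08,0.02,0.003,0,-1],
    [0,0,0,0.024,0.003,0,-1],
    [0,0,0,0,0,0,-1],
    [0,0,0,0,0,0.02,-1],
    [0,0,0,0,0,0.02,-1],
    [0,0,0,0,0,0.013,-1],
    [0,0,0,0,0,0.008,-1],
    [0,0,0,0,0,0,-1],
  ],
)

```text
clock: 30.7
tcp_pos: [0.4866, -0.0248, 0.099]
orientation: [-0.024, -3.14, -0.001]
contact_force: [-0.9, -0.4, 0.3]
grip_width: -0.0003
gripper_force: 0.0
```

Run:
```python
from h import *
st()
b=grab_frame("side");b=grab_frame("scene");cv2.imwrite("pics/r_scene.png",b)
for t in ("tin_green","tin_red_1","tote_green"):
    for s in silhouettes(t,"scene")[:2]:print(t,s["p"],s["extent"],sh(at("scene",*s["extent"][:2],.03)))
```

```text
t 30.70 sh [-0.1352  0.0008  0.099 ] q [ 0.6898  0.5323 -0.9535  2.0637  0.5871  0.8422  0.9461] F [-0.8638 -0.4363  0.2965] zyaw [-0.0179  0.0748 -0.1627] w -0.0003
tin_red_1 0.45 [215.7, 212.3, 16.7, 16.0] [-0.0907  0.1471  0.03  ]
tote_green 0.95 [295.2, 323.2, 114.9, 91.8] [-0.0428 -0.1863  0.03  ]
tote_green 0.34 [257.3, 254.4, 82.8, 98.4] [-0.0467  0.0007  0.03  ]
```

Run:
```python
from h import *
a=cv2.imread("pics/p_wrist.png");b=cv2.imread("pics/r_scene.png")
o=np.zeros((600,800,3),np.uint8);o[:300,:400]=cv2.resize(a,(400,300));o[300:,:400]=cv2.resize(cv2.imread("pics/q_side.png"),(400,300));o[:,400:]=cv2.resize(b[140:380,190:350],(400,600),interpolation=2);cv2.imwrite("pics/r.png",o)
```

View pics/r.png

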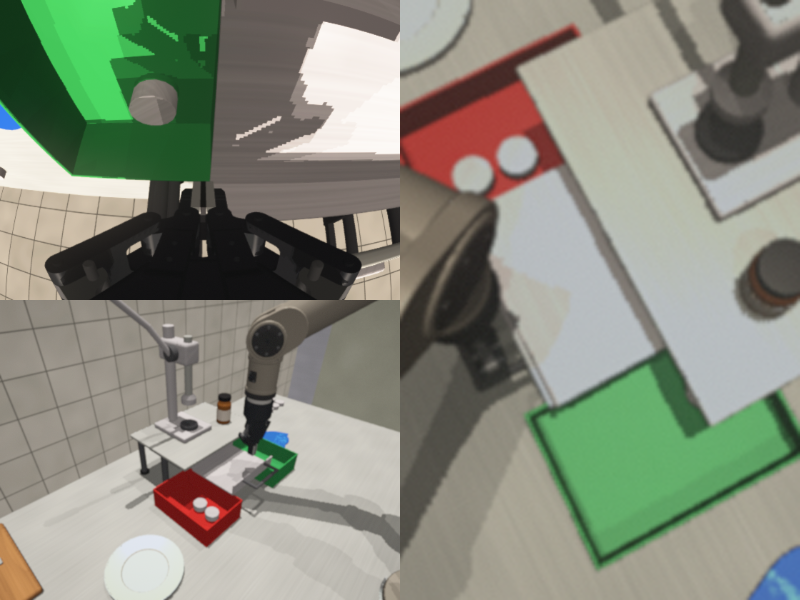

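The wrist view shows the green tin upside down in the green tote, at crop (153,100). Both red tins are in the red tote and the tray is empty. Next I push the tray home.

>>> apply_moves(
  moves=[
    [0,0,0,-0.003,0,0,-1],
    [0,0,0,-0.003,0,0,-1],
    [0,0,0,-0.004,0,0,-1],
    [0,0,0,-0.004,0,0,-1],
    [0,0,0,-0.005,0,0,-1],
    [0,0,0,-0.006,0,0,-1],
    [0,0,0,-0.006,0,0,-1],
    [0,0,0,-0.006,0,0,-1],
  ],
)

```text
clock: 31.62
tcp_pos: [0.5251, -0.0251, 0.1002]
orientation: [-0.024, -3.141, -0.001]
contact_force: [-4.1, -0.6, 1.3]
grip_width: -0.0001
gripper_force: 1.5
```

>>> apply_moves(
  moves=[
    [0,0,0,-0.006,0,0,-1],
    [0,0,0,-0.006,0,0,-1],
    [0,0,0,-0.006,0,0,-1],
    [0,0,0,-0.006,0,0,-1],
    [0,0,0,-0.006,0,0,-1],
    [0,0,0,-0.006,0,0,-1],
    [0,0,0,-0.006,0,0,-1],
    [0,0,0,-0.005,0,0,-1],
  ],
)

```text
clock: 32.28
tcp_pos: [0.5723, -0.0257, 0.1002]
orientation: [0.024, 3.141, 0.002]
contact_force: [-2.9, -0.5, -0.7]
grip_width: 0.0002
gripper_force: 1.5
```

Run:
```python
from h import *
st()
```

```text
t 32.28 sh [-0.0494  0.0014  0.1002] q [ 0.606   0.6421 -0.9028  1.8698  0.6211  0.9382  0.9686] F [-2.8883 -0.5707 -0.7359] zyaw [-0.0593 -0.0325 -0.1451] w 0.0002
```

>>> apply_moves(
  moves=[
    [0,0,0,-0.004,0,0,-1],
    [0,0,0,-0.003,0,0,-1],
    [0,0,0,-0.003,0,0,-1],
    [0,0,0,-0.003,0,0,-1],
    [0,0,0,-0.003,0,0,-1],
    [0,0,0,-0.002,0,0,-1],
    [0,0,0,-0.002,0,0,-1],
    [0,0,0,-0.001,0,0,-1],
  ],
)

```text
clock: 32.95
tcp_pos: [0.5931, -0.026, 0.1005]
orientation: [0.024, 3.141, 0.002]
contact_force: [-2.6, 0.1, -1.7]
grip_width: -0.0001
gripper_force: 1.3
```

Run:
```python
from h import *
st()
```

```text
t 32.95 sh [-0.0287  0.0015  0.1005] q [ 0.5864  0.6681 -0.8922  1.8208  0.6275  0.9618  0.9772] F [-2.5766  0.017  -1.743 ] zyaw [-0.0569 -0.0563 -0.1453] w -0.0001
```

Not against the end yet, so I continue slowly.

>>> apply_moves(
  moves=[
    [0,0,0,-0.001,0,0,-1],
    [0,0,0,-0.002,0,0,-1],
    [0,0,0,-0.002,0,0,-1],
    [0,0,0,-0.001,0,0,-1],
    [0,0,0,-0.001,0,0,-1],
    [0,0,0,-0.001,0,0,-1],
    [0,0,0,0,0,0,-1],
    [0,0,0,0,0,0,-1],
  ],
)

```text
clock: 33.62
tcp_pos: [0.5956, -0.0261, 0.1003]
orientation: [-0.023, -3.132, 0.003]
contact_force: [-20.4, -0.9, 14.4]
grip_width: -0.0002
gripper_force: 10.5
```

Run:
```python
from h import *
st()
```

```text
t 33.62 sh [-0.0262  0.0015  0.1003] q [ 0.5793  0.6761 -0.8896  1.8065  0.6259  0.9792  0.9807] F [-20.4253  -1.2309  14.3774] zyaw [ 0.1244  0.5524 -0.1932] w -0.0002
```

>>> apply_moves(
  moves=[
    [0,0,0,0.004,0,0,-1],
    [0,0,0,0.005,0,0,-1],
    [0,0,0,0.004,0,0,-1],
    [0,0,0,0,0,0,-1],
    [0,0,0,0,0,-0.015,-1],
    [0,0,0,0,0,-0.03,-1],
    [0,0,0,0,0,-0.035,-1],
    [0,0,0,0,0,-0.035,-1],
  ],
)

```text
clock: 34.28
tcp_pos: [0.5879, -0.0257, 0.2177]
orientation: [0.023, 3.14, 0.003]
contact_force: [1.0, -0.7, 0.9]
grip_width: 0.0001
gripper_force: 0.0
```

>>> apply_moves(
  moves=[
    [0,0,0,0.01,0,-0.02,-1],
    [0,0,0,0.02,0,-0.02,-1],
    [0,0,0,0.025,0,0,-1],
    [0,0,0,0.025,0,0,-1],
    [0,0,0,0.02,0,0,-1],
    [0,0,0,0,0,0,-1],
    [0,0,0,0,0,0,-1],
    [0,0,0,0,0,0,-1],
  ],
)

```text
clock: 34.95
tcp_pos: [0.4888, -0.0247, 0.2564]
orientation: [0.025, 3.138, 0.001]
contact_force: [-0.5, -1.5, -0.3]
grip_width: 0.0
gripper_force: 0.0
```

Run:
```python
from h import *
st()
s=telemetry.get_obs()
im={n:grab_frame(n) for n in("scene","side","wrist")}
o={n:cv2.imread(f) for n,f in(("scene","pics/a.png"),("side","pics/b.png"))}
for t,z in(("tray_handle",.11),("jar",.26),("plate",.01),("scraper",.005),("tote_red",.05),("tote_green",.05)):
  for n in("scene","side"):
    for x in silhouettes(t,n)[:1]:print(t,n,round(x["p"],2),x["extent"])
for n in o:
  d=cv2.absdiff(o[n],im[n]).max(2)>40
  k,l,stt,c=cv2.connectedComponentsWithStats(d.astype(np.uint8))
  print(n,[list(map(int,r_)) for r_ in stt[1:] if r_[4]>25])
for x in silhouettes("tin_green","wrist")[:2]+silhouettes("tin_red_1","wrist")[:3]:print(x["p"],x["extent"],wat(*x["extent"][:2],.02,s))
for x in silhouettes("tray_handle","wrist")[:1]:
  m=np.argwhere(x["mask"]);print("handle top row",m[:,0].min(),x["extent"],wat(x["extent"][0],m[:,0].min()+2.5,.11,s))
```

```text
t 34.95 sh [-0.1329  0.001   0.2564] q [ 0.8693  0.319  -1.1171  1.9068  0.3204  1.109   1.1821] F [-0.5117 -1.5326 -0.2616] zyaw [-0.041  -0.1716 -0.1269] w 0.0
tray_handle scene 0.67 [265.1, 245.3, 59.2, 77.4]
tray_handle side 0.65 [310.0, 226.9, 82.2, 50.5]
jar scene 0.72 [338.9, 249.7, 30.5, 36.7]
jar side 0.68 [312.6, 152.2, 21.5, 42.1]
plate scene 0.94 [183.6, 137.4, 68.1, 61.2]
plate side 0.71 [204.8, 375.1, 110.3, 89.8]
scraper scene 0.74 [357.1, 388.3, 56.9, 63.4]
scraper side 0.81 [383.6, 194.8, 35.7, 20.7]
tote_red scene 0.79 [225.5, 193.4, 66.4, 92.9]
tote_red side 0.96 [277.0, 291.1, 125.6, 110.3]
tote_green scene 0.81 [298.4, 323.4, 112.6, 88.8]
tote_green side 0.66 [372.1, 224.2, 92.1, 77.7]
scene [[0, 94, 54, 149, 6104], [48, 145, 188, 275, 15942], [228, 194, 18, 18, 245], [247, 204, 41, 78, 111], [265, 226, 9, 15, 89], [0, 235, 48, 94, 2156], [256, 237, 10, 18, 34], [48, 316, 20, 18, 157], [0, 330, 38, 29, 457], [17, 386, 55, 34, 756], [0, 406, 9, 8, 45]]
side [[357, 0, 97, 187, 7804], [290, 201, 56, 38, 262], [351, 272, 209, 90, 6266], [269, 276, 39, 37, 822]]
0.57 [176.3, 293.5, 34.2, 31.8] [ 0.0289 -0.1504  0.02  ]
0.73 [395.6, 255.8, 31.2, 34.1] [-0.0301  0.1492  0.02  ]
0.66 [399.1, 219.3, 35.7, 42.4] [-0.0813  0.1477  0.02  ]
handle top row 264 [281.9, 303.2, 176.5, 76.1] [-0.0623 -0.0015  0.11  ]
```

Run:
```python
from h import *
o=cv2.imread("pics/b.png",0).astype(np.float32);n=cv2.cvtColor(grab_frame("side"),cv2.COLOR_BGR2GRAY).astype(np.float32)
for (u,v,w,h_) in((318,212,45,30),(330,205,28,25),(225,150,60,40)):
  t=o[v:v+h_,u:u+w];R_=n[v-6:v+h_+6,u-6:u+w+6]
  m=cv2.matchTemplate(R_,t,cv2.TM_CCOEFF_NORMED);_,b,_,p=cv2.minMaxLoc(m);print(u,v,"shift",p[0]-6,p[1]-6,b,"at0",m[6,6])
print(proj("side",wo([-.06,0,.11]))-proj("side",wo([-.065,0,.11])))
```

```text
318 212 shift -1 -1 0.9866458773612976 at0 0.9318442
330 205 shift -1 -1 0.9763472080230713 at0 0.8994839
225 150 shift 0 0 0.999722957611084 at0 0.99972296
[-1.8226 -0.9585]
```

```bash
python3 -c "
from bench import order;print(order.hand_in())"
```

```text
the job is handed in; nothing more can be done
None
```

The job is handed in at about 35 s: both red-lidded tins are in the red tote, the green one is in the green tote, and the empty tray is home against its stop. My first push on the green tin nudged the tray about 13 mm inward, so I drew it out to its stop again before finishing; the jar, plate and scraper show no movement in the camera checks.

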